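Sweep the loose nuts into the parts bay

ROBOT

A 7-joint arm with a two-finger parallel gripper is mounted at the origin on the work surface. World frame = base frame: x ahead of the robot, y to its left, z up, the work surface at z = 0. Lengths are in m, angles in rad, forces in N, time in s.
With the tool pointing down it reaches from about 0.425 to 0.875 m from the base axis. Payload 4.7 kg.
Tool frame: the origin (TCP) lies on the centre line of the jaws, within the pads' length; the fingertips stand 14 mm ahead of it and the grasp point (between the pads) lies 5 mm behind it; z points along the fingers, x is the direction in which the jaws open and shut, and the axes are right-handed (so a half turn about z gives the same grasp; the last joint's range is limited). The gripper opens to 87 mm and grips with 3 to 60 N. Pads are 19 mm wide; open, the fingers measure 117 mm over their backs; the gripper's body (75 mm by 190 mm) begins 51 mm behind the grasp point.
Start: joints at [1.296, 0.321, -0.07, 1.45, 0.023, 1.371, -0.057], TCP at [0.185, -0.623, 0.237] pointing down, gripper open.
Joint ranges: [-2.86, 2.86], [-0.3, 2.09], [-1.38, 1.24], [0.06, 2.45], [-1.56, 4.7], [0.09, 2.05], [-2.69, 2.69]. Speed limits (rad/s): [2.57, 2.57, 3.14, 3.14, 3.14, 3.14, 3.14].

INTERFACE

Orientations are given as a rotation vector (axis times angle).
In Python, from bench import ctrl gives the robot as it stands.
- The arm moves only by the tool drive_tool, never from a script. Its argument "rows" is a list that holds one entry, the list of rows, each a list of 5 numbers: the shift along the tool's x, y, z scaled (see below), then the turn about the tool's z scaled (see below), then the closure in counts, from 0 (fully open) to 255 (shut). In form: [[[dx, dy, dz, spin, jaw], ...]]. A call has 1 to 20 rows; each row is the pose to reach, as a shift and turn from the pose commanded when the call began, along the tool's axes at that moment, turning the shorter way round; what a row does not reach only later rows make up. The controller multiplies each number of a shift by 300 mm and each number of a turn by pi rad. A row lasts 1/8 s, in which the tool goes at most 62.5 mm and 10.7 degrees, less where a joint would pass 70% of its speed; a pose out of reach is approached as far as the arm can. A call with a number of a shift or a turn outside -1 to 1 is refused whole. A call with a gripper value outside its range is refused whole. The fingers move at their own pace and stop on an object; "grip_force" is the grip in N (left out, the last holds). Time passes only in rows, so rows that repeat a pose let the fingers close. It gives the time, the measured TCP pose, the force and the opening at its end, in the units of the state.
- ctrl.get_state(): the state, without advancing time (a new reading comes with each control period).
- ctrl.get_image(name): name is "scene" or "top" or "wrist"; returns a dict with "img" (480x640x3 uint8, blue, green, red), "camera_matrix" (3x3 intrinsics, pixels), "R" (3x3) and "t" (3): a world point X has camera coordinates R X + t. Camera axes: x right, y down, z forward; pixel columns grow to the right and rows downward; lengths in m; the calibration is good to about 2 mm. A picture is of the moment at which its call begins. There is no depth.
- ctrl.close_job(): hands the job in, once; it reports no verdict.
The state is a dict: "time": time; "joint_positions": joint angles; "qd": joint speeds; "joint_torque": joint torques, N m; "position": TCP position; "tool_rot": TCP orientation; "ft_force": force on the tool from outside, world axes, zero at the start; "torque": the same for the moment, N m; "grip_width": opening from 0.0 (shut) to 1.0 (fully open).
Only numpy, scipy, OpenCV 4.12 (cv2) and the standard library are available. Lean on these libraries where they do the work, as an engineer would, in place of code of your own. Each camera call takes 0.05 s, during which the arm holds its last target.

TASK

Sweep the three loose brass nuts along the bench with your fingertips, through the open side of the blue fence and wholly into the parts bay, so that they lie flat inside it. Only push them, never pick them up, and leave the steel socket, the black ring, the silver gauge and the orange tape roll where they are.

Things in the scene. Friction and masses are not known exactly. Their poses are not given: they have to be found in the camera images.
- bay: Parts bay: a low blue fence screwed to the bench around three sides (-x, +x, +y) of a white painted rectangle, 200 mm along its x, 140 along its y (outside); fence 5 mm thick, 25 mm high. The -y side is open, with no step: the bay's floor is the bench itself. Origin: centre of the rectangle, at bench level. It may be turned a little.
- bay_mouth (a point): Middle of the bay's open edge, at bench level, 70 mm from the bay's origin. Axes as the bay's. Nuts and socket start 100 to 200 mm out from this edge (bay's -y), within 95 mm either side of the centre line, over 40 mm apart along the bay's x; a straight push into the bay is free for each nut.
- nut1: Loose brass hexagon nut, 30 mm across flats, about 35 mm across corners, 12 mm high, roughly 40 to 80 g, lying flat on the bench; slides when pushed low, with the fingertips a few mm off the bench, and may tip when pushed near its top edge; pushed off-centre it turns and drifts sideways off the fingers. Origin: centre of its underside, z axis up.
- nut2: Another brass nut, the same as nut1. Loose brass hexagon nut, 30 mm across flats, about 35 mm across corners, 12 mm high, roughly 40 to 80 g, lying flat on the bench; slides when pushed low, with the fingertips a few mm off the bench, and may tip when pushed near its top edge; pushed off-centre it turns and drifts sideways off the fingers. Origin: centre of its underside, z axis up.
- nut3: Another brass nut, the same as nut1. Loose brass hexagon nut, 30 mm across flats, about 35 mm across corners, 12 mm high, roughly 40 to 80 g, lying flat on the bench; slides when pushed low, with the fingertips a few mm off the bench, and may tip when pushed near its top edge; pushed off-centre it turns and drifts sideways off the fingers. Origin: centre of its underside, z axis up.
- socket: Bright steel wrench socket standing upright, 24 mm across, 30 mm high, somewhere among the nuts; to be left alone. Origin: centre of its underside.
- bezel: Black plastic ring, 60 mm outside, 18 mm high, lying behind the nuts (on the side away from the bay), about 380 to 395 mm from the bay's origin; to be left alone. Origin: centre of its underside.
- gauge: Round silver gauge housing with a black rim, 73 mm across, 58 mm high, standing on the bench; to be left alone. Origin: centre of its underside.
- tape: Orange tape roll lying flat, 54 mm across, 24 mm high; to be left alone. Origin: centre of its underside.
There are look-alikes about, which are no part of the job. What is shaped like the nut3 but red is not meant.

How it is judged:
At the end, for the whole second after the job is handed in: All three nuts rest flat on the bench inside the bay, wholly past its open edge (each centre at least 15 mm past it, within the fence; tilt under 0.2 rad), and the socket, ring, gauge and tape roll are within 15 mm of where they started (x of nut1 in the frame of bay between -0.088 and 0.088 m and y of nut1 in the frame of bay between -0.055 and 0.06 m and z of each of nut1, nut2, nut3 in the frame of bay below 0.006 m and angle between each of nut1, nut2, nut3's own z axis and vertical below 0.2 rad and linear speed of each of nut1, nut2, nut3 below 0.02 m/s and x of nut2 in the frame of bay between -0.088 and 0.088 m and y of nut2 in the frame of bay between -0.055 and 0.06 m and x of nut3 in the frame of bay between -0.088 and 0.088 m and y of nut3 in the frame of bay between -0.055 and 0.06 m and distance of each of socket, bezel, gauge, tape from where it was at the start of the episode below 0.015 m); the robot touches nothing.
It fails at once if a nut was lifted (raised more than 12 mm off the bench) instead of being pushed (height (world z) of any of nut1, nut2, nut3 above 0.012 m).
It fails at once if the socket, the ring, the gauge or the tape roll was moved 15 mm or more (distance of any of socket, bezel, gauge, tape from where it was at the start of the episode above 0.015 m).
It also fails if it takes over 67 s, if anything falls off the work surface, if the arm or the gripper's body presses on something with over 40 N, if the wrist force passes 120 N, or if a joint passes its speed limit or range.

## Working session

There is one attempt and no reset: what is moved stays moved. The work goes in short steps, Python scripts to look and compute and a tool call to move; the robot and the scene stay as the last step left them, time stands still between calls to the robot, and variables do not carry over. Pictures are saved under pics/ and viewed, and the job is handed in when it is done.

Besides the shell and the picture viewer there is one more tool, called after "Request:" as a command line: name --argument value ..., lists and objects as JSON in quotes. drive_tool: Moves the arm, as the interface text tells. Its arguments: {"type":"object","properties":{"rows":{"type":"array"},"grip_force":{"type":"number"}},"required":["rows"]}

```bash
ls; mkdir -p pics; python3 - <<'E'
from bench import ctrl
import cv2
s=ctrl.get_state(); print({k:(v if not hasattr(v,'round') else v) for k,v in s.items()})
for n in ['top','scene']:
    d=ctrl.get_image(n); cv2.imwrite(f'pics/{n}0.png',d['img'])
    import pickle; pickle.dump(d,open(f'{n}0.pkl','wb'))
    print(n,d['camera_matrix'],d['R'],d['t'])
E
```

```text
pics
{'time': 0.0, 'joint_positions': array([ 1.29611261,  0.32181453, -0.07009508,  1.45163708,  0.02259274,
        1.37077855, -0.05685679]), 'qd': array([-7.01300604e-04,  4.56609321e-05,  6.44053649e-04,  8.07137415e-04,
        2.12411705e-03,  2.38420982e-03, -1.11578333e-03]), 'joint_torque': array([-6.21892536e-05, -4.91287315e+01, -4.04046820e-01, -3.12527740e+01,
       -6.38960791e-02,  4.39319573e-02,  1.97041736e-04]), 'position': array([ 0.18493024, -0.62261173,  0.23548608]), 'tool_rot': array([-2.51721329e+00,  1.87795656e+00,  2.40638566e-03]), 'ft_force': array([ 0.05719052,  0.42508173, -0.39393926]), 'torque': array([-0.02664817,  0.01417115,  0.01744406]), 'grip_width': 0.9965648015062492}
top [[452.86615537   0.         315.36109916]
 [  0.         452.86615537 241.14449833]
 [  0.           0.           1.        ]] [[ 0.04104683 -0.99913792  0.00621055]
 [-0.97634827 -0.04142958 -0.2121972 ]
 [ 0.21227157  0.00264637 -0.97720713]] [-0.09860546  0.62799922  0.74889763]
scene [[474.51055474   0.         320.57523665]
 [  0.         474.51055474 239.47174539]
 [  0.           0.           1.        ]] [[ 0.12350596  0.99232652 -0.00586139]
 [ 0.52604407 -0.0704781  -0.84753199]
 [-0.84144157  0.10159191 -0.53071194]] [-0.03009193 -0.28930053  1.56026781]
```

View pics/top0.png

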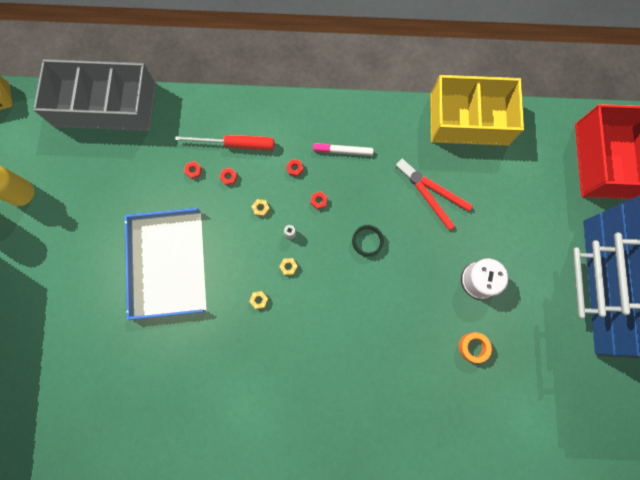

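View pics/scene0.png

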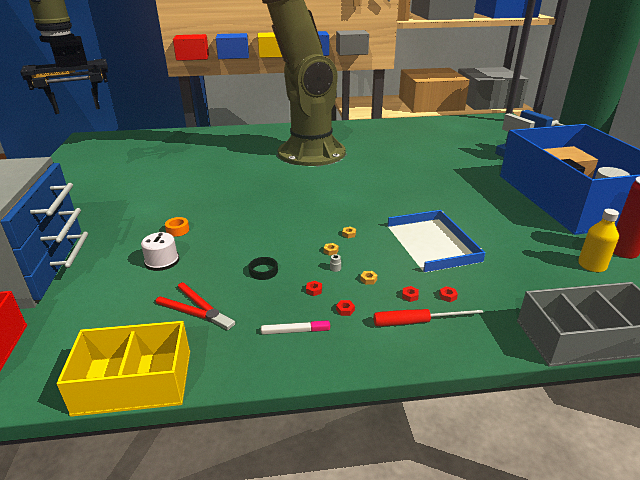

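The top view shows three brass nuts at about (260,208), (289,267) and (259,300), with the socket at (290,232). The bay is around (167,265) with its open side facing right. The ring is at (368,240), the gauge at (486,278) and the tape roll at (476,348). The four red nuts at (193,170), (229,177), (295,168) and (319,200) are look-alikes and not part of the job. Next I measure positions.

```bash
cat > h.py <<'E'
import numpy as np, cv2
def ray(d,uv,z):
    K,R,t=d['camera_matrix'],np.array(d['R']),np.array(d['t'])
    c=-R.T@t; uv=np.atleast_2d(np.array(uv,float))
    w=(R.T@np.linalg.inv(K)@np.c_[uv,np.ones(len(uv))].T).T
    return c+w*((z-c[2])/w[:,2])[:,None]
def proj(d,X):
    K,R,t=d['camera_matrix'],np.array(d['R']),np.array(d['t'])
    p=(K@(R@np.atleast_2d(X).T+t[:,None])).T
    return p[:,:2]/p[:,2:]
def blobs(d,lo,hi,amin=30,amax=1e9,roi=None):
    hsv=cv2.cvtColor(d['img'],cv2.COLOR_BGR2HSV)
    m=cv2.inRange(hsv,lo,hi)
    if roi: 
        k=np.zeros_like(m);u0,v0,u1,v1=roi;k[v0:v1,u0:u1]=255;m&=k
    cs,_=cv2.findContours(m,cv2.RETR_EXTERNAL,cv2.CHAIN_APPROX_NONE)
    return [c for c in cs if amin<=cv2.contourArea(c)<=amax],m
def nuts(d,roi=None):
    cs,m=blobs(d,(15,80,80),(32,255,255),60,600,roi)
    out=[]
    for c in cs:
        p=ray(d,c[:,0,:],0.008)[:,:2]
        (x,y),r=cv2.minEnclosingCircle(p.astype(np.float32)); h=cv2.convexHull(c)
        M=cv2.moments(h); u,v=M['m10']/M['m00'],M['m01']/M['m00']
        out.append((u,v,*ray(d,(u,v),0.008)[0,:2],2*r))
    return out
E
python3 - <<'E'
from h import *
import pickle
np.set_printoptions(precision=4,suppress=True)
for n in['top','scene']:
    d=pickle.load(open(n+'0.pkl','rb'))
    print(n)
    for o in nuts(d): print(np.round(o,4))
d=pickle.load(open('top0.pkl','rb'))
hsv=cv2.cvtColor(d['img'],cv2.COLOR_BGR2HSV)
# bay: blue
cs,m=blobs(d,(105,120,60),(125,255,255),50,roi=(100,190,230,340))
P=np.vstack(cs)[:,0,:]
print('blue extents'); 
rect=cv2.minAreaRect(ray(d,P,0.025)[:,:2].astype(np.float32));print(rect)
cs,m2=blobs(d,(0,0,150),(180,60,255),500,roi=(110,190,230,340))
for c in cs: print('white',cv2.contourArea(c),cv2.minAreaRect(ray(d,c[:,0,:],0)[:,:2].astype(np.float32)), cv2.boxPoints(cv2.minAreaRect(ray(d,c[:,0,:],0)[:,:2].astype(np.float32))))
im=d['img']
cv2.imwrite('pics/crop0.png',cv2.resize(im[180:340,110:390],None,fx=2.85,fy=2.85,interpolation=cv2.INTER_CUBIC))
for nm,uv,z in [('socket',(290,232),.03),('ring',(368,240),.018),('gauge',(490,277),.058),('tape',(476,348),.024)]:
    print(nm,ray(d,uv,z)[0])
E
```

```text
top
[258.479  299.5504   0.5275   0.0303   0.0356]
[288.1349 266.0686   0.5935  -0.0221   0.0358]
[260.2557 207.3135   0.708    0.039    0.0366]
[ 4.7886 94.2172  0.929   0.5846  0.0795]
scene
[368.4898 277.3398   0.7137   0.0392   0.0475]
[330.7835 248.556    0.5982  -0.0213   0.0466]
[348.5596 231.8969   0.5332   0.03     0.0547]
[176.3188 222.3205   0.4331  -0.3769   0.0608]
[575.6697 158.5979   0.1927   0.8059   0.2504]
[521.8239 109.3322  -0.3147   0.8862   0.1828]
[359.9317 107.3549  -0.4344   0.2471   0.3385]
[50.9155 73.8673 -1.249  -1.2353  0.1741]
[542.7763  19.7245  -2.7191   2.2926   0.7014]
[52.5983 12.0784 -4.0448 -2.1636  2.1868]
blue extents
((0.5888330936431885, 0.2124289870262146), (0.1990562230348587, 0.13853581249713898), 8.498157501220703)
white 6641.0 ((0.5890628099441528, 0.2096937596797943), (0.19143669307231903, 0.13724477589130402), 8.539423942565918) [[0.4842 0.2633]
 [0.5046 0.1276]
 [0.6939 0.156 ]
 [0.6735 0.2918]]
socket [ 0.6554 -0.0234  0.03  ]
ring [ 0.6489 -0.173   0.018 ]
gauge [ 0.5811 -0.3888  0.058 ]
tape [ 0.4553 -0.3713  0.024 ]
```

View pics/crop0.png

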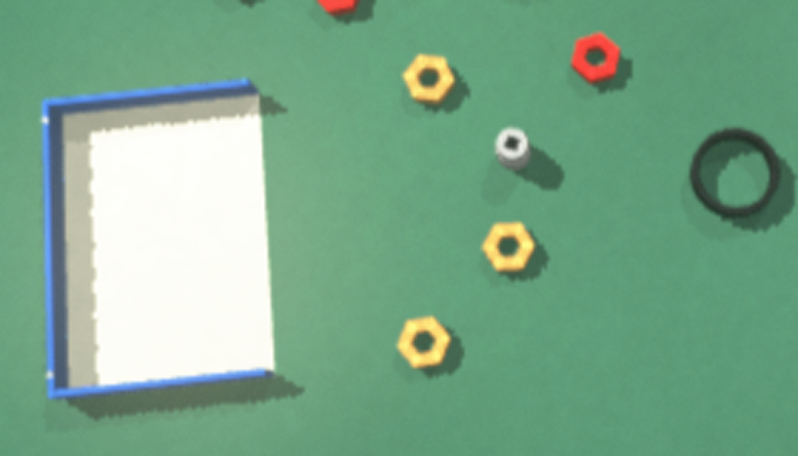

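```bash
cat > go.py <<'E'
from h import *
from scipy.spatial.transform import Rotation as Ro
import sys
B0=np.array([.5888,.2124]); th=np.radians(8.5)
bx=np.array([np.cos(th),np.sin(th)]); by=np.array([-np.sin(th),np.cos(th)])
def tobay(p): q=np.array(p[:2])-B0; return np.array([q@bx,q@by])
def toworld(a,b): return B0+a*bx+b*by
def go(state,targets,heading=None):
    """print scaled rows for world targets and tool-x heading (deg)"""
    R=Ro.from_rotvec(state['tool_rot']).as_matrix(); p=np.array(state['position'])
    h0=np.degrees(np.arctan2(R[1,0],R[0,0])); print('heading',round(h0,2),'pos',p.round(4),'t',state['time'],'g',round(state['grip_width'],3),'f',np.round(state['ft_force'],1))
    for t in targets:
        d=R.T@(np.array(t[:3])-p)/.3
        s=0 if len(t)<4 else -((t[3]-h0+180)%360-180)/180
        print(np.round(t,4),'->',np.round(d,4),'spin',round(s,4))
E
python3 - <<'E'
from go import *
from bench import ctrl
s=ctrl.get_state()
for n,p in dict(A=(.5275,.0303),B=(.5935,-.0221),C=(.708,.039),sock=(.6554,-.0234),ring=(.6489,-.173)).items(): print(n,tobay(p).round(4))
go(s,[(.39,-.34,.2355,0),(.5955,-.065,.16,0)])
E
```

```text
A [-0.0875 -0.171 ]
B [-0.03   -0.2326]
C [ 0.0923 -0.1891]
sock [ 0.031  -0.2431]
ring [ 0.0025 -0.3901]
heading -73.45 pos [ 0.1849 -0.6226  0.2356] t 0.1 g 1.002 f [ 0.5  0.5 -0.3]
[ 0.39   -0.34    0.2355  0.    ] -> [-0.7085 -0.9235  0.0014] spin -0.4081
[ 0.5955 -0.065   0.16    0.    ] -> [-1.3917 -1.8412  0.2542] spin -0.4081
```

Request:
drive_tool --rows '[[[-0.14, -0.18, 0, -0.06, 185], [-0.28, -0.37, 0, -0.12, 185], [-0.42, -0.55, 0, -0.18, 185], [-0.56, -0.74, 0, -0.24, 185], [-0.7085, -0.9235, 0, -0.3, 185], [-0.7085, -0.9235, 0, -0.36, 185], [-0.7085, -0.9235, 0, -0.408, 185], [-0.7085, -0.9235, 0, -0.408, 185]]]'

```text
time: 1.1
position: [0.3901, -0.3401, 0.2363]
tool_rot: [-3.142, 0.002, 0.001]
ft_force: [-1.0, -0.3, 0.0]
grip_width: 0.289
```

```bash
python3 - <<'E'
from go import *
from bench import ctrl
go(ctrl.get_state(),[(.596,-.068,.15,0),(.596,-.068,.018,0)])
E
```

```text
heading -0.06 pos [ 0.3901 -0.3401  0.2363] t 1.1 g 0.289 f [-1.  -0.3  0. ]
[ 0.596 -0.068  0.15   0.   ] -> [ 0.6856 -0.9077  0.2871] spin -0.0004
[ 0.596 -0.068  0.018  0.   ] -> [ 0.6859 -0.9077  0.7271] spin -0.0004
```

Request:
drive_tool --rows '[[[0.12, -0.15, 0.05, 0, 185], [0.26, -0.33, 0.1, 0, 185], [0.4, -0.5, 0.16, 0, 185], [0.54, -0.7, 0.22, 0, 185], [0.6856, -0.9077, 0.287, 0, 185], [0.6856, -0.9077, 0.287, 0, 185], [0.6856, -0.9077, 0.287, 0, 185]]]'

```text
time: 1.98
position: [0.5963, -0.0643, 0.1489]
tool_rot: [-3.138, -0.003, 0.003]
ft_force: [-1.3, 0.2, 0.5]
grip_width: 0.277
```

```bash
python3 - <<'E'
from go import *
from bench import ctrl
w=ctrl.get_image('wrist'); cv2.imwrite('pics/w1.png',w['img'])
for o in nuts(w): print(np.round(o,4),tobay(o[2:4]).round(4))
d=ctrl.get_image('top'); cv2.imwrite('pics/t1.png',d['img'])
go(ctrl.get_state(),[(.596,-.068,.018,0),(.596,.18,.018,0)])
E
```

```text
heading -0.16 pos [ 0.5955 -0.0692  0.1498] t 2.075 g 0.277 f [-0.3 -0.5  0.6]
[ 0.596 -0.068  0.018  0.   ] -> [ 0.0024 -0.0041  0.4392] spin -0.0009
[0.596 0.18  0.018 0.   ] -> [ 0.     -0.8308  0.4389] spin -0.0009
```

View pics/w1.png

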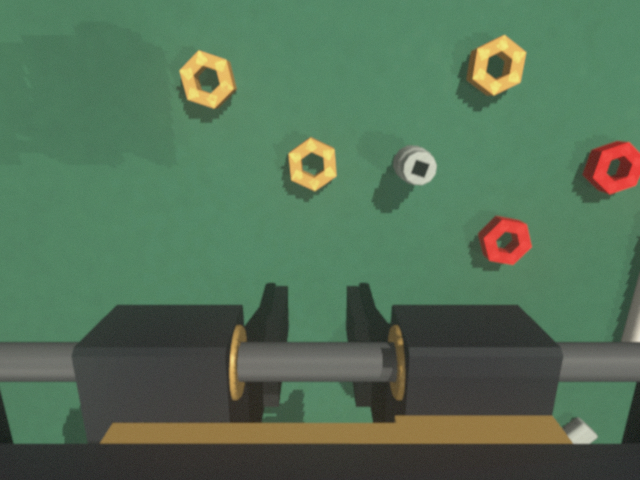

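The wrist view shows nut B at (312,164), almost centred on the finger gap at about column 317. Nut A is at (207,80), nut C at (497,66) and the socket at (417,166). The red look-alikes are at right. I'll refine the nut positions from this closer view.

```bash
sed -i 's/,60,600,roi/,60,4000,roi/' h.py; python3 - <<'E'
from go import *
from bench import ctrl
w=ctrl.get_image('wrist')
for o in nuts(w): print(np.round(o,4),tobay(o[2:4]).round(4))
print('sock',ray(w,(420,168),.03)[0])
go(ctrl.get_state(),[(.596,-.068,.018,0),(.596,.18,.018,0)])
E
```

```text
[ 3.967486e+02  3.625304e+02  6.571000e-01 -1.786000e-01  6.700000e-02] [ 0.0098 -0.3968]
[ 2.370087e+02  3.624992e+02  5.340000e-01 -1.783000e-01  6.730000e-02] [-0.1119 -0.3784]
[ 3.129275e+02  1.551872e+02  5.933000e-01 -2.040000e-02  3.590000e-02] [-0.03   -0.2309]
[2.073282e+02 7.029130e+01 5.271000e-01 3.250000e-02 3.700000e-02] [-0.0876 -0.1688]
[4.97370e+02 5.48422e+01 7.08500e-01 4.12000e-02 3.88000e-02] [ 0.093  -0.1871]
sock [ 0.65978214 -0.02598674  0.03      ]
heading -0.23 pos [ 0.5954 -0.0702  0.1501] t 2.125 g 0.278 f [-0.6 -1.1  0.2]
[ 0.596 -0.068  0.018  0.   ] -> [ 0.0024 -0.0077  0.4403] spin -0.0013
[0.596 0.18  0.018 0.   ] -> [-0.0009 -0.8344  0.4395] spin -0.0013
```

Request:
drive_tool --rows '[[[-0.007, 0, 0.15, 0, 185], [-0.007, 0, 0.28, 0, 185], [-0.007, 0, 0.37, 0, 185], [-0.007, 0, 0.41, 0, 185], [-0.007, 0, 0.43, 0, 185], [-0.007, 0, 0.437, 0, 185], [-0.007, 0, 0.437, 0, 185], [-0.007, 0, 0.437, 0, 185]]]'

```text
time: 3.12
position: [0.5944, -0.0682, 0.0201]
tool_rot: [3.141, -0.0, 0.002]
ft_force: [0.6, -1.3, -0.9]
grip_width: 0.277
```

```bash
python3 - <<'E'
from go import *
from bench import ctrl
w=ctrl.get_image('wrist'); cv2.imwrite('pics/w2.png',w['img'])
s=ctrl.get_state();x,y,z=s['position']
go(s,[(x,y+.03,z),(x,.195,z)])
E
```

```text
heading -0.01 pos [ 0.5943 -0.0682  0.02  ] t 3.175 g 0.275 f [-0.5  0.5  1.1]
[ 0.5943 -0.0382  0.02  ] -> [-0.  -0.1 -0. ] spin 0
[0.5943 0.195  0.02  ] -> [-2.000e-04 -8.774e-01 -3.000e-04] spin 0
```

View pics/w2.png

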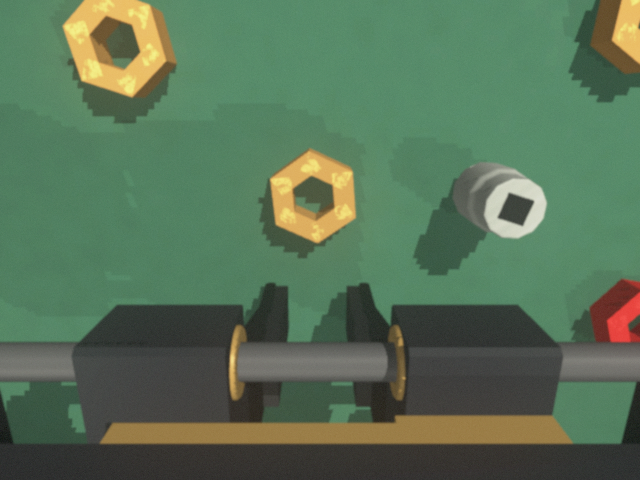

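The fingers straddle nut B, which sits at (313,197) just ahead of the gap. I'll push it along world +y.

Request:
drive_tool --rows '[[[-0.004, -0.02, 0.007, 0, 185], [-0.004, -0.05, 0.007, 0, 185], [-0.004, -0.08, 0.007, 0, 185], [-0.004, -0.11, 0.007, 0, 185], [-0.004, -0.14, 0.007, 0, 185], [-0.004, -0.17, 0.007, 0, 185], [-0.004, -0.2, 0.007, 0, 185], [-0.004, -0.23, 0.007, 0, 185], [-0.004, -0.26, 0.007, 0, 185], [-0.004, -0.29, 0.007, 0, 185]]]'

```text
time: 4.42
position: [0.5926, 0.0193, 0.0172]
tool_rot: [3.141, -0.0, -0.0]
ft_force: [0.7, -0.4, 0.3]
grip_width: 0.274
```

```bash
python3 - <<'E'
from go import *
from bench import ctrl
w=ctrl.get_image('wrist'); cv2.imwrite('pics/w3.png',w['img'])
s=ctrl.get_state();x,y,z=s['position']
go(s,[(x,.215,z)])
E
```

```text
heading 0.08 pos [0.5925 0.0212 0.0173] t 4.475 g 0.274 f [-0.4  1.2 -0.3]
[0.5925 0.215  0.0173] -> [ 0.0009 -0.6459  0.0008] spin 0
```

View pics/w3.png

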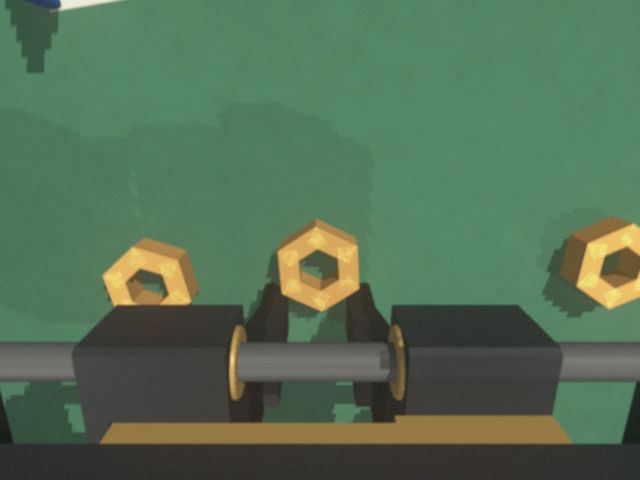

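Nut B is caged in the gap at (318,265) with its corner between the fingers, and nut A is clear at left. I'll continue the push.

Request:
drive_tool --rows '[[[0, -0.03, 0, 0, 185], [0, -0.065, 0, 0, 185], [0, -0.1, 0, 0, 185], [0, -0.135, 0, 0, 185], [0, -0.17, 0, 0, 185], [0, -0.205, 0, 0, 185], [0, -0.24, 0, 0, 185], [0, -0.275, 0, 0, 185], [0, -0.31, 0, 0, 185], [0, -0.345, 0, 0, 185], [0, -0.38, 0, 0, 185], [0, -0.415, 0, 0, 185], [0, -0.45, 0, 0, 185], [0, -0.485, 0, 0, 185], [0, -0.52, 0, 0, 185], [0, -0.555, 0, 0, 185], [0, -0.59, 0, 0, 185], [0, -0.62, 0, 0, 185], [0, -0.64, 0, 0, 185], [0, -0.64, 0, 0, 185]]]'

```text
time: 6.98
position: [0.5924, 0.2117, 0.0172]
tool_rot: [-3.141, -0.001, 0.0]
ft_force: [-0.2, -0.7, 0.4]
grip_width: 0.273
```

```bash
python3 - <<'E'
from go import *
from bench import ctrl
w=ctrl.get_image('wrist'); cv2.imwrite('pics/w4.png',w['img'])
s=ctrl.get_state();x,y,z=s['position']
# next: back off, lift, over A's start
go(s,[(x,y-.03,z),(x,y-.03,.08),(.527,-.018,.08),(.527,-.018,.018)])
E
```

```text
heading 0.01 pos [0.5925 0.2111 0.0171] t 7.025 g 0.278 f [ 0.1 -0.2  0.6]
[0.5925 0.1811 0.0171] -> [-0.   0.1 -0. ] spin 0
[0.5925 0.1811 0.08  ] -> [-1.000e-04  1.000e-01 -2.096e-01] spin 0
[ 0.527 -0.018  0.08 ] -> [-0.2185  0.7636 -0.2097] spin 0
[ 0.527 -0.018  0.018] -> [-0.2185  0.7637 -0.003 ] spin 0
```

View pics/w4.png

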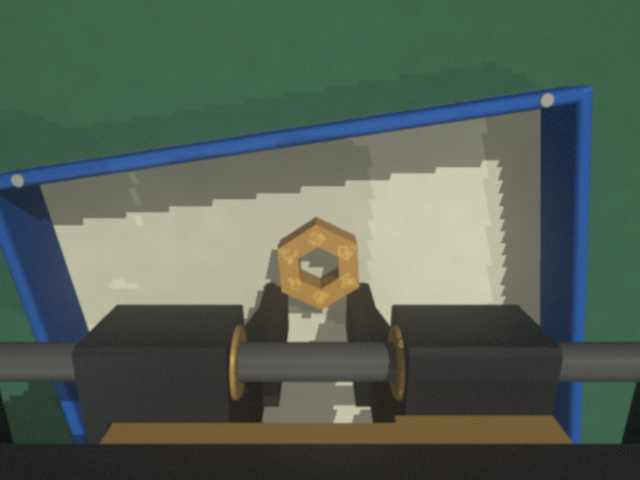

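Nut B is inside the bay at (318,263), clear of the fences. I'll back off, lift, and go behind nut A.

Request:
drive_tool --rows '[[[0, 0.05, 0, 0, 185], [0, 0.1, 0, 0, 185], [0, 0.1, -0.07, 0, 185], [0, 0.1, -0.16, 0, 185], [0, 0.15, -0.21, 0, 185], [-0.05, 0.3, -0.21, 0, 185], [-0.12, 0.45, -0.21, 0, 185], [-0.18, 0.6, -0.21, 0, 185], [-0.22, 0.72, -0.21, 0, 185], [-0.22, 0.762, -0.21, 0, 185], [-0.22, 0.762, -0.21, 0, 185], [-0.22, 0.762, -0.21, 0, 185]]]'

```text
time: 8.52
position: [0.5271, -0.0161, 0.0806]
tool_rot: [-3.141, -0.003, -0.001]
ft_force: [0.2, 0.2, 0.5]
grip_width: 0.278
```

```bash
python3 - <<'E'
from go import *
from bench import ctrl
w=ctrl.get_image('wrist'); cv2.imwrite('pics/w5.png',w['img'])
for o in nuts(w): print(np.round(o,4),tobay(o[2:4]).round(4))
s=ctrl.get_state()
go(s,[(.527,-.018,.08),(.527,-.018,.018)])
E
```

```text
[ 3.967575e+02  3.626360e+02  5.747000e-01 -7.990000e-02  5.040000e-02] [-0.0572 -0.287 ]
[ 2.368884e+02  3.622462e+02  4.809000e-01 -7.980000e-02  5.120000e-02] [-0.1499 -0.273 ]
[6.359438e+02 1.592681e+02 6.896000e-01 3.880000e-02 1.970000e-02] [ 0.0741 -0.1866]
[3.166446e+02 1.717150e+02 5.274000e-01 3.200000e-02 3.620000e-02] [-0.0874 -0.1693]
heading 0.14 pos [ 0.527  -0.0159  0.0804] t 8.575 g 0.277 f [ 0.4  0.7 -0. ]
[ 0.527 -0.018  0.08 ] -> [-0.0001  0.0071  0.0014] spin 0
[ 0.527 -0.018  0.018] -> [-2.00e-04  7.30e-03  2.08e-01] spin 0
```

View pics/w5.png

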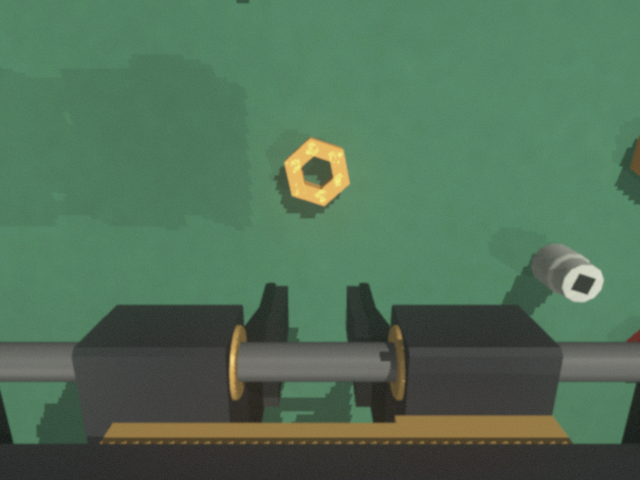

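```bash
python3 - <<'E'
from go import *
from bench import ctrl
s=ctrl.get_state()
n=np.array([.5273,.0320]); e=toworld(-.042,-.008); u=(e-n)/np.linalg.norm(e-n); h=np.degrees(np.arctan2(u[1],u[0]))-90
a=n-.045*u; b=e-.0215*u; print(h,e,np.linalg.norm(b-a))
go(s,[(*a,.0805,h),(*a,.0175,h),(*b,.0175,h)])
E
```

```text
-7.246723308926008 [0.54844381 0.19827988] 0.19111878901221774
heading 0.14 pos [ 0.527  -0.0159  0.0804] t 8.575 g 0.277 f [ 0.4  0.7 -0. ]
[ 0.5216 -0.0126  0.0805 -7.2467] -> [-0.018  -0.0108 -0.0003] spin 0.041
[ 0.5216 -0.0126  0.0175 -7.2467] -> [-0.0181 -0.0106  0.2097] spin 0.041
[ 0.5457  0.177   0.0175 -7.2467] -> [ 0.0638 -0.6424  0.2104] spin 0.041
```

Descend first with the turn, then push in a separate call, so the push runs along the tool's y.

Request:
drive_tool --rows '[[[-0.018, -0.01, 0, 0.041, 185], [-0.018, -0.01, 0.06, 0.041, 185], [-0.018, -0.01, 0.13, 0.041, 185], [-0.018, -0.01, 0.18, 0.041, 185], [-0.018, -0.01, 0.203, 0.041, 185], [-0.018, -0.01, 0.21, 0.041, 185], [-0.018, -0.01, 0.21, 0.041, 185], [-0.018, -0.01, 0.21, 0.041, 185]]]'

```text
time: 9.57
position: [0.5217, -0.0149, 0.0178]
tool_rot: [3.135, -0.202, 0.002]
ft_force: [-0.4, -0.3, -0.9]
grip_width: 0.276
```

```bash
python3 - <<'E'
from go import *
from bench import ctrl
w=ctrl.get_image('wrist'); cv2.imwrite('pics/w6.png',w['img'])
go(ctrl.get_state(),[(.5457,.177,.0175,-7.25)])
E
```

```text
heading -7.39 pos [ 0.5217 -0.0149  0.0178] t 9.625 g 0.277 f [ 0.2 -1.   0.2]
[ 0.5457  0.177   0.0175 -7.25  ] -> [-0.0028 -0.6445  0.0009] spin -0.0008
```

View pics/w6.png

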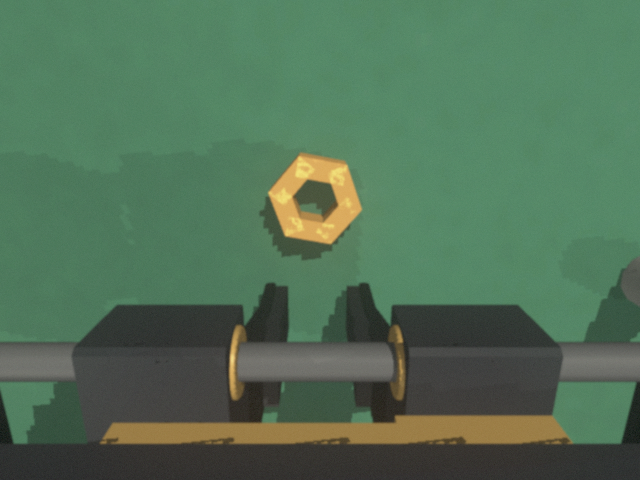

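Nut A is at (315,199), centred ahead of the gap at column 317, and the socket is well to the right. I'll push it now.

Request:
drive_tool --rows '[[[0, -0.03, 0, 0, 185], [0, -0.06, 0, 0, 185], [0, -0.09, 0, 0, 185], [0, -0.12, 0, 0, 185], [0, -0.15, 0, 0, 185], [0, -0.18, 0, 0, 185], [0, -0.21, 0, 0, 185], [0, -0.24, 0, 0, 185], [0, -0.27, 0, 0, 185], [0, -0.3, 0, 0, 185], [0, -0.33, 0, 0, 185]]]'

```text
time: 11.0
position: [0.534, 0.084, 0.0172]
tool_rot: [3.135, -0.202, -0.0]
ft_force: [0.1, -0.5, 0.9]
grip_width: 0.273
```

```bash
python3 - <<'E'
from go import *
from bench import ctrl
w=ctrl.get_image('wrist'); cv2.imwrite('pics/w7.png',w['img'])
go(ctrl.get_state(),[(.5457,.177,.0175,-7.25)])
E
```

```text
heading -7.31 pos [0.5341 0.0857 0.0174] t 11.05 g 0.278 f [-0.5  1.4  0.1]
[ 0.5457  0.177   0.0175 -7.25  ] -> [-4.000e-04 -3.068e-01 -1.000e-04] spin -0.0003
```

View pics/w7.png

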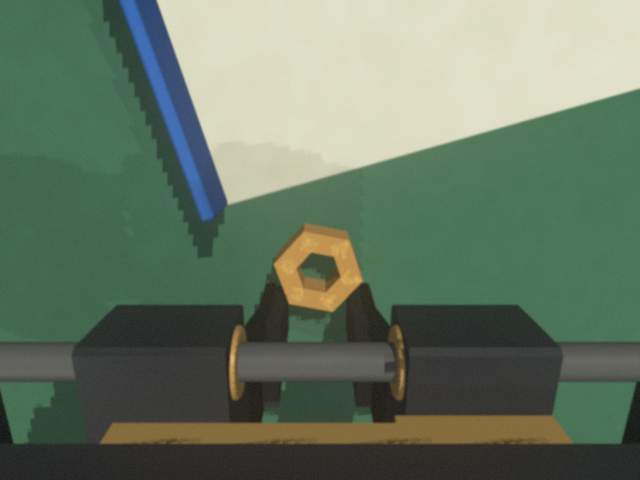

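The nut is caged at (318,267), just outside the open edge. The fence end at (213,212) passes to the left of the finger. I'll continue.

Request:
drive_tool --rows '[[[0, -0.03, 0, 0, 185], [0, -0.06, 0, 0, 185], [0, -0.09, 0, 0, 185], [0, -0.12, 0, 0, 185], [0, -0.15, 0, 0, 185], [0, -0.18, 0, 0, 185], [0, -0.21, 0, 0, 185], [0, -0.24, 0, 0, 185], [0, -0.27, 0, 0, 185], [0, -0.29, 0, 0, 185], [0, -0.305, 0, 0, 185], [0, -0.305, 0, 0, 185]]]'

```text
time: 12.55
position: [0.5457, 0.1746, 0.0172]
tool_rot: [-3.135, 0.202, -0.0]
ft_force: [-0.3, -0.2, -0.4]
grip_width: 0.273
```

```bash
python3 - <<'E'
from go import *
from bench import ctrl
w=ctrl.get_image('wrist'); cv2.imwrite('pics/w8.png',w['img'])
n=np.array([.708,.041]); e=toworld(.053,-.008); u=(e-n)/np.linalg.norm(e-n); h=np.degrees(np.arctan2(u[1],u[0]))-90
a=n-.045*u; print(h,e,a,'sock rel',u@(np.array([.6575,-.0245])-a))
s=ctrl.get_state();p=s['position']
go(s,[(.543,.147,p[2]),(*a,.08,h)])
E
```

```text
20.952011495461008 [0.64240032 0.21232177] [ 0.72409137 -0.00102461] sock rel 0.0018889312308665671
heading -7.39 pos [0.5457 0.1743 0.0172] t 12.6 g 0.272 f [ 0.1 -0.3 -0.1]
[0.543  0.147  0.0172] -> [ 0.0028  0.0913 -0.    ] spin 0
[ 7.2410e-01 -1.0000e-03  8.0000e-02  2.0952e+01] -> [ 0.6649  0.503  -0.2094] spin -0.1574
```

View pics/w8.png

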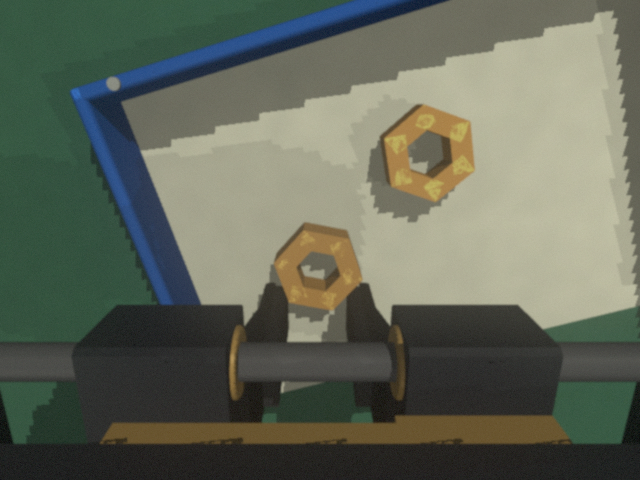

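Nuts A (318,265) and B (428,152) are both well inside the bay. I'll back off, lift, and go above nut C's start.

Request:
drive_tool --rows '[[[0, 0.05, 0, 0, 185], [0, 0.1, 0, 0, 185], [0, 0.1, -0.07, 0, 185], [0, 0.1, -0.16, 0, 185], [0.05, 0.13, -0.21, 0, 185], [0.18, 0.22, -0.21, -0.04, 185], [0.32, 0.31, -0.21, -0.08, 185], [0.45, 0.4, -0.21, -0.12, 185], [0.58, 0.47, -0.21, -0.157, 185], [0.665, 0.503, -0.21, -0.157, 185], [0.665, 0.503, -0.21, -0.157, 185], [0.665, 0.503, -0.21, -0.157, 185]]]'

```text
time: 14.1
position: [0.7237, -0.0008, 0.0802]
tool_rot: [-3.089, -0.569, 0.001]
ft_force: [0.2, 0.4, -0.4]
grip_width: 0.273
```

```bash
python3 - <<'E'
from go import *
from bench import ctrl
w=ctrl.get_image('wrist'); cv2.imwrite('pics/w9.png',w['img'])
for o in nuts(w): print(np.round(o,4),tobay(o[2:4]).round(4))
s=ctrl.get_state()
n=[o for o in nuts(w) if .68<o[2]<.73 and .0<o[3]<.08]
n=np.array(n[0][2:4]); e=toworld(.053,-.008); u=(e-n)/np.linalg.norm(e-n); h=np.degrees(np.arctan2(u[1],u[0]))-90
a=n-.047*u; b=e-.0215*u; print(h,a,b)
go(s,[(*a,.0175,h),(*b,.0175,h)])
E
```

```text
[ 3.965659e+02  3.623831e+02  7.907000e-01 -4.350000e-02  4.970000e-02] [ 0.1619 -0.2829]
[ 2.372245e+02  3.627077e+02  7.036000e-01 -7.700000e-02  5.120000e-02] [ 0.0707 -0.3032]
[3.163672e+02 1.788200e+02 7.083000e-01 4.070000e-02 3.620000e-02] [ 0.0928 -0.1875]
20.9919907411129 [ 0.72509519 -0.00319578] [0.65010242 0.19224872]
heading 20.93 pos [ 7.235e-01 -3.000e-04  8.040e-02] t 14.15 g 0.276 f [-0.4  0.2  0.3]
[ 7.2510e-01 -3.2000e-03  1.7500e-02  2.0992e+01] -> [0.0017 0.0111 0.2096] spin -0.0003
[6.5010e-01 1.9220e-01 1.7500e-02 2.0992e+01] -> [ 0.001  -0.6867  0.21  ] spin -0.0003
```

View pics/w9.png

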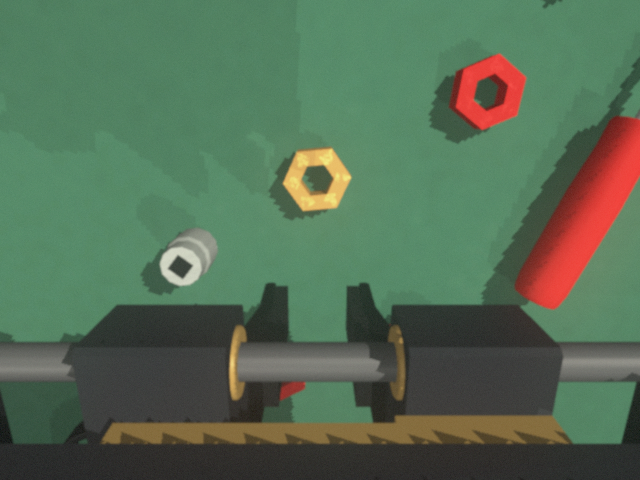

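Nut C is at (317,180), centred on the gap. The socket at (187,257) is left of the fingers, the red look-alikes are clear, and the screwdriver is at right. I'll descend and then push.

Request:
drive_tool --rows '[[[0, 0.005, 0.06, 0, 185], [0, 0.005, 0.13, 0, 185], [0, 0.005, 0.18, 0, 185], [0, 0.005, 0.203, 0, 185], [0, 0.005, 0.21, 0, 185], [0, 0.005, 0.21, 0, 185], [0, 0.005, 0.21, 0, 185]]]'

```text
time: 15.02
position: [0.7252, -0.0025, 0.018]
tool_rot: [3.089, 0.569, 0.002]
ft_force: [-1.0, -0.3, 0.2]
grip_width: 0.28
```

```bash
python3 - <<'E'
from go import *
from bench import ctrl
w=ctrl.get_image('wrist'); cv2.imwrite('pics/w10.png',w['img'])
go(ctrl.get_state(),[(.6501,.1922,.0175,21)])
E
```

```text
heading 20.87 pos [ 0.7251 -0.0025  0.018 ] t 15.075 g 0.27 f [ 0.2 -0.3  0. ]
[6.501e-01 1.922e-01 1.750e-02 2.100e+01] -> [-0.0025 -0.6956  0.0012] spin -0.0007
```

View pics/w10.png

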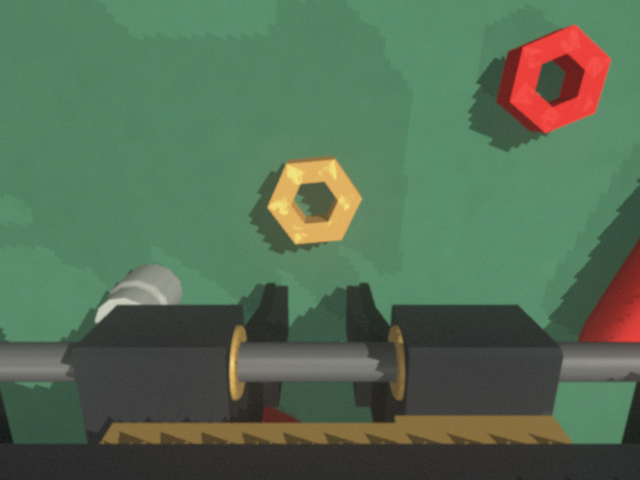

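Nut C is at (315,201), ahead of the gap, and the socket is untouched. I'll push.

Request:
drive_tool --rows '[[[0, -0.03, 0, 0, 185], [0, -0.06, 0, 0, 185], [0, -0.09, 0, 0, 185], [0, -0.12, 0, 0, 185], [0, -0.15, 0, 0, 185], [0, -0.18, 0, 0, 185], [0, -0.21, 0, 0, 185], [0, -0.24, 0, 0, 185], [0, -0.27, 0, 0, 185], [0, -0.3, 0, 0, 185], [0, -0.33, 0, 0, 185], [0, -0.36, 0, 0, 185]]]'

```text
time: 16.58
position: [0.686, 0.0989, 0.0172]
tool_rot: [3.09, 0.569, -0.0]
ft_force: [-0.1, 0.5, 0.7]
grip_width: 0.273
```

```bash
python3 - <<'E'
from go import *
from bench import ctrl
w=ctrl.get_image('wrist'); cv2.imwrite('pics/w11.png',w['img'])
go(ctrl.get_state(),[(.6501,.1922,.0175,21)])
E
```

```text
heading 20.97 pos [0.6853 0.1009 0.0173] t 16.625 g 0.272 f [-1.6  1.2 -0.3]
[6.501e-01 1.922e-01 1.750e-02 2.100e+01] -> [-6.000e-04 -3.262e-01 -3.000e-04] spin -0.0002
```

View pics/w11.png

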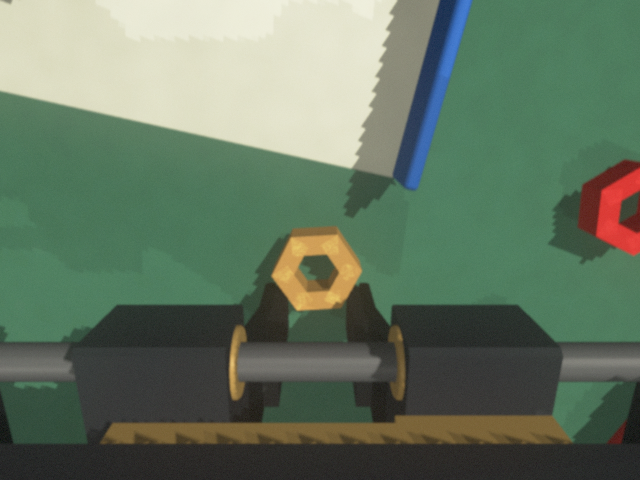

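Nut C is caged at (317,268), and the right fence end at (406,185) is clear of the finger. I'll finish the push.

Request:
drive_tool --rows '[[[0, -0.03, 0, 0, 185], [0, -0.06, 0, 0, 185], [0, -0.09, 0, 0, 185], [0, -0.12, 0, 0, 185], [0, -0.15, 0, 0, 185], [0, -0.18, 0, 0, 185], [0, -0.21, 0, 0, 185], [0, -0.24, 0, 0, 185], [0, -0.27, 0, 0, 185], [0, -0.3, 0, 0, 185], [0, -0.325, 0, 0, 185], [0, -0.325, 0, 0, 185], [0, -0.28, 0, 0, 185], [0, -0.22, 0, 0, 185], [0, -0.22, -0.1, 0, 185], [0, -0.22, -0.25, 0, 185], [0, -0.12, -0.35, 0, 185], [0, 0.05, -0.45, 0, 185], [0, 0.2, -0.45, 0, 185], [0, 0.2, -0.45, 0, 185]]]'

```text
time: 19.12
position: [0.7095, 0.0324, 0.1519]
tool_rot: [3.088, 0.55, 0.0]
ft_force: [0.4, 1.0, 0.6]
grip_width: 0.274
```

```bash
python3 - <<'E'
from go import *
from bench import ctrl
import pickle
w=ctrl.get_image('wrist'); cv2.imwrite('pics/w12.png',w['img'])
print('wrist')
for o in nuts(w): print(np.round(o,4),tobay(o[2:4]).round(4))
d=ctrl.get_image('top'); cv2.imwrite('pics/t12.png',d['img'])
print('top')
for o in nuts(d): print(np.round(o,4),tobay(o[2:4]).round(4))
go(ctrl.get_state(),[])
E
```

```text
wrist
[ 3.965319e+02  3.624553e+02  8.071000e-01 -5.090000e-02  6.630000e-02] [ 0.177  -0.2927]
[ 2.370593e+02  3.625193e+02  6.907000e-01 -9.390000e-02  6.810000e-02] [ 0.0555 -0.318 ]
top
[1.740409e+02 2.847854e+02 5.486000e-01 1.919000e-01 3.420000e-02] [-0.0427 -0.0143]
[1.564491e+02 2.611379e+02 5.925000e-01 2.304000e-01 3.370000e-02] [0.0063 0.0172]
[1.715130e+02 2.358439e+02 6.432000e-01 2.070000e-01 3.490000e-02] [ 0.053  -0.0134]
[1.458630e+01 1.882433e+02 7.264000e-01 5.272000e-01 1.000000e-01] [0.1826 0.291 ]
[4.80150e+00 9.43445e+01 9.28700e-01 5.84500e-01 7.72000e-02] [0.3911 0.3178]
[147.4692  33.1022   1.086    0.3068   0.1562] [0.5057 0.0199]
[1.867541e+02 1.632620e+01 1.131000e+00 2.269000e-01 1.458000e-01] [ 0.5384 -0.0658]
heading 20.66 pos [0.7077 0.0397 0.1518] t 19.225 g 0.275 f [-0.6  1.4 -0.2]
```

View pics/w12.png

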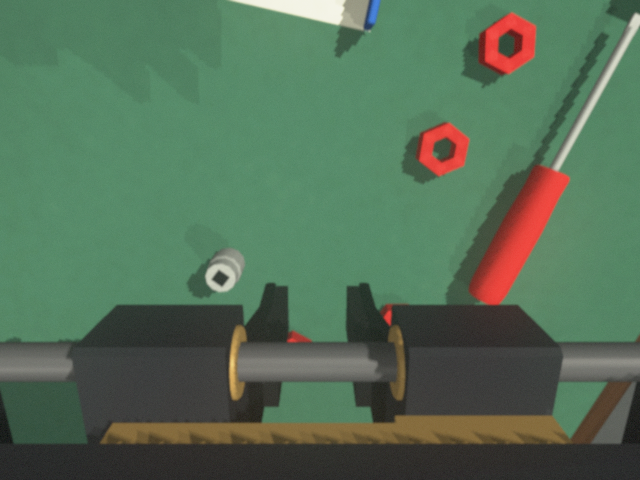

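View pics/t12.png

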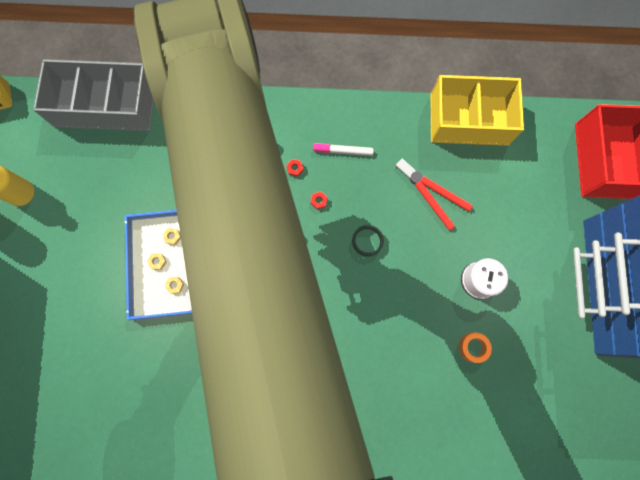

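All three nuts show inside the bay at (174,285), (156,261) and (172,236), and the ring, gauge and tape are at the same pixels as before. The arm hides the socket in the top view, so I'll check it from the wrist view before handing in.

```bash
python3 - <<'E'
from go import *
from bench import ctrl
w=ctrl.get_image('wrist'); print('sock now',ray(w,(221,279),.03)[0])
s=ctrl.get_image('scene'); cv2.imwrite('pics/s13.png',s['img'][190:310,220:500].repeat(2,0).repeat(2,1))
st=ctrl.get_state(); print(st['time'],np.abs(st['qd']).max())
E
```

```text
sock now [ 0.65908739 -0.01263896  0.03      ]
19.325 0.01533295996645144
```

View pics/s13.png

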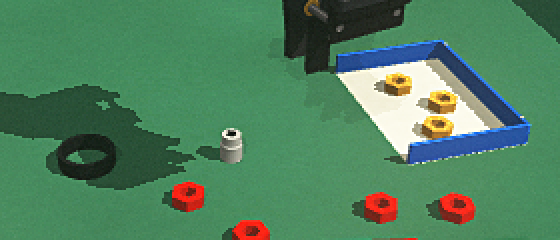

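```bash
python3 - <<'E'
from h import *
from bench import ctrl
import pickle
a=pickle.load(open('scene0.pkl','rb'))['img'];b=ctrl.get_image('scene')['img']
T=a[250:275,324:347]; r=cv2.matchTemplate(b[235:290,309:362],T,cv2.TM_CCOEFF_NORMED); print(cv2.minMaxLoc(r),'expect (15,15)')
E
```

```text
(-0.21957939863204956, 0.8551045060157776, (4, 24), (15, 15)) expect (15,15)
```

The socket has not shifted in the scene view (0 px). The odd wrist reading came from applying an earlier image's pixel after the arm had settled further. I'll hand in.

```bash
python3 -c "
from bench import ctrl
print(ctrl.close_job())"
```

```text
the job is handed in; nothing more can be done
None
```

I pushed all three brass nuts into the parts bay, one at a time, and handed the job in at about 19.4 s. Each was swept along the bench with its edge caged between the two nearly closed fingertips, about 4 mm off the bench, and none was picked up.

- **Nuts:** the last top view puts them at bay-frame (x, y) of about (-43, -14), (6, 17) and (53, -13) mm. All are well inside the limits and look flat in the pictures.
- **Objects to leave alone:** the ring, gauge and tape looked unmoved by eye in the top view, and the socket showed a 0-pixel shift in the scene view.
- **Robot:** the gripper was clear of everything, about 15 cm up, and the measured forces stayed under about 2 N.
- **Disagreeing check:** one late wrist-camera reading put the socket about 12 mm off in y. I put that down to using a pixel from an earlier picture while the arm was still settling, and the scene view did not support it.

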